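Lay the straightedge against the painted panel

TASK

Fetch the straightedge from its case so the panel's border can be ruled: slide the cover fully open, lift the straightedge out, and lay it down flat on the bare desk with its grip upwards and let go of it. Then pick it up again, level and grip upwards, and lay it on the work board, flat and flush against the panel's near long edge, about midway along that edge, leaving the panel where it lies against its stop. Leave the other things on the desk alone.

Things in the scene. Friction and masses are not known exactly. Their poses are not given: they have to be found in the camera images.
- case: Fixed wooden case, 174 mm (its x) by 206 mm (its y), 72 mm high, with two tills, each 76 mm wide and 186 mm long, floor 8 mm up, long walls 62 mm high. Origin under its centre; at yaw 0 its x points away from the robot. The near till (centre line at x = -41 mm) holds the straightedge, the far till paint tubes.
- slot (a point): In the near till, middle of its floor (8 mm above the desk). At both ends of the till two wooden cheeks, 21 mm long, tops 44 mm above the desk, leave a 13 mm wide slot on the till's centre line, in which the straightedge stands on edge. Axes as the case's.
- cover (a joint): The case's flat plywood cover, 90 x 196 x 6 mm, on grooves along the case's end walls (top face 68.5 mm above the desk): 0 = closed over the near till, 0.082 m = fully open, slid towards the case's +x over the far till. It slides with about 1 to 2 N of friction and stays where it is left.
- cover_pull (a point): Middle of the top of the cover's wooden pull, a batten 14 mm wide (case x), 70 mm long (case y) and 20 mm high on the middle of the cover; the top is 88.5 mm above the desk. Moves with the cover.
- straightedge: Loose 0.2 kg aluminium straightedge 50 (its x) x 180 (y) x 10 mm (z) with a black grip 14 x 90 x 24 mm along the middle of its top face. Origin at the centre of its flat back, z towards the grip: up when in use. Starts on edge in the slot, length along the case's y, grip facing the case's -x, upper edge 58 mm above the desk, 4 mm under the cover; 18 mm of bar stands above the grip.
- end_a (a point): Centre of one end of the straightedge, on its flat back (its y = +90 mm).
- end_b (a point): Centre of the other end of the straightedge, on its flat back (its y = -90 mm).
- board: Fixed wooden work board lying on the desk, 260 x 260 x 12 mm, with a stop strip 25 mm wide and 12 mm high along its far (+x) edge. Origin under its centre; at yaw 0 its x points away from the robot. The stop's face lies at x = +105 mm.
- panel: Loose painted wooden panel, black with flowers, 150 mm (its x) by 220 mm (its y), 6 mm thick, about 0.3 kg, lying on the work board with its far long edge against the stop (within 2 mm). Origin at the centre of its underside; axes as the board's. Its near long edge is at its x = -75 mm; 86 mm of bare board lies in front of it.
- brush_pot: white ceramic pot with brushes, 72 mm across, brushes to 190 mm high; origin under its centre; bystander
- thinner: green glass bottle with a yellow cap, 48 mm across, 125 mm high, standing between case and work board, the desk between them on the robot's side of it being bare; origin under its centre; bystander
- jam_jar: glass jar with a brass lid, 64 mm across, 85 mm high; origin under its centre; bystander
- paint_tube: metal paint tube lying flat, 105 x 32 x 16 mm; origin under its centre; bystander
- set_square: clear plastic set square lying flat, 150 x 110 x 4 mm; bystander
- palette_knife: palette knife with a wooden handle lying flat, 190 mm long; bystander
- eraser: grey rubber block, 55 x 30 x 18 mm; origin under its centre; bystander

How it is judged:
On the way, in this order (a step that is already met when the one before it is completed fails the run):
1. the cover is slid fully open (within 6 mm of its stop) (value of joint cover above 0.076 m), for 0.1 s.
2. the straightedge lies flat on its back on the desk, grip up, let go of (angle between straightedge's own z axis and vertical below 0.06 rad and height (world z) of straightedge below 0.008 m and contact force between the fingers and straightedge below 0.1 N and linear speed of straightedge below 0.02 m/s), for 0.2 s.
3. the straightedge is picked up again off the desk, grip up and roughly level (angle between straightedge's own z axis and vertical below 0.35 rad and height (world z) of straightedge above 0.02 m and contact force between the fingers and straightedge above 0.5 N), for 0.1 s.
At the end, for the whole second after the job is handed in: Straightedge flat on the work board, grip up, released, at rest; its long edge within 2.7 mm of the panel's near long edge at both ends, centred within 25 mm; panel against its stop (under 3.5 mm, 0.03 rad), shifted under 15 mm (x of end_a in the frame of panel between -0.1027 and -0.098 m and x of end_b in the frame of panel between -0.1027 and -0.098 m and y of straightedge in the frame of panel between -0.025 and 0.025 m and z of straightedge in the frame of panel between -0.003 and 0.003 m and angle between straightedge's own z axis and vertical below 0.05 rad and x of panel in the frame of board above 0.0265 m and angle between the y axis of panel and the y axis of board, either way round below 0.03 rad and distance of panel from where it was at the start of the episode below 0.015 m and linear speed of each of straightedge, panel below 0.01 m/s and contact force between the fingers and straightedge below 0.1 N); the robot touches nothing.
It fails at once if one of the other things on the desk is shifted by more than 30 mm (distance of any of brush_pot, thinner, jam_jar, paint_tube, set_square, palette_knife, eraser from where it was at the start of the episode above 0.03 m).
It also fails if it takes over 64 s, if anything falls off the work surface, if the arm or the gripper's body presses on something with over 40 N, if the wrist force passes 120 N, or if a joint passes its speed limit or range.

ROBOT

A 6-joint arm with a two-finger parallel gripper is mounted at the origin on the work surface. World frame = base frame: x ahead of the robot, y to its left, z up, the work surface at z = 0. Lengths are in m, angles in rad, forces in N, time in s.
With the tool pointing down it reaches from about 0.3 to 0.775 m from the base axis. Payload 14.6 kg.
Tool frame: the origin (TCP) lies at the very end of the fingers, on their centre line; the grasp point (between the pads) lies 19 mm behind it; z points along the fingers, y is the line along which they close (so a half turn about z gives the same grasp; the last joint's range is limited). The gripper opens to 94 mm and grips with 3 to 60 N. Pads are 16 mm wide; open, the fingers measure 119 mm over their backs; the gripper's body (75 mm by 177 mm) begins 78 mm behind the grasp point.
Start: joints at [-1.283, 0.3, 1.521, -0, 1.321, -0.067], TCP at [0.191, -0.516, 0.205] pointing down, gripper open.
Joint ranges: [-3.03, 3.03], [-0.79, 2.21], [0.23, 2.52], [-1.04, 4.18], [0, 3.07], [-2.55, 2.55]. Speed limits (rad/s): [2.22, 2.22, 2.57, 3.14, 3.14, 3.14].

INTERFACE

Orientations are given as [roll, pitch, yaw] about the fixed x, y, z axes, in that order (R = Rz(yaw) Ry(pitch) Rx(roll)).
In Python, from station import ctrl gives the robot as it stands. The module is installed in compiled form; this text tells all that it offers.
- The arm moves only by the tool step_arm, never from a script. Its argument "deltas" is a list of rows, each an object with "dp": the shift along the tool's x, y, z scaled (see below), a list of three; "twist": the turn about the tool's z scaled (see below). In form: [{"dp": [tx, ty, tz], "twist": twist}, ...]. A call has 1 to 12 rows; each row shifts and turns the commanded pose from where the row before left it, along the tool's axes as they then stand; what a row does not reach is not made up. The controller multiplies each number of a shift by 0.04 m and each number of a turn by 4 degrees. A row lasts 1/10 s, in which the tool goes at most 50 mm and 8.59 degrees, less where a joint would pass 70% of its speed; a pose out of reach is approached as far as the arm can. A call with a number of a shift or a turn outside -1 to 1 is refused whole. A call with a gripper value outside its range is refused whole. "gripper" is the opening, from -1 (shut) to 1 (fully open), set as the call begins (left out, the last holds). The fingers move at their own pace and stop on an object; "squeeze" is the grip in N (left out, the last holds). Time passes only in rows, so rows that do not move let the fingers close. It gives the time, the measured TCP pose, the force, the opening and the grip force at its end, in the units of the state.
- ctrl.get_obs(): the state, without advancing time (a new reading comes with each control period).
- ctrl.camera(name): name is "side" or "top"; returns (picture, depth): 384x512x3 uint8, red, green, blue; 384x512 float32, m along the optical axis (not along the pixel's ray), 0 where there is no reading.
- ctrl.get_calibration(name): a dict with "fx", "fy", "cx", "cy" (pixels), "distortion" ([k1, k2, p1, p2, k3] as OpenCV has them; the pictures are not rectified), "world_to_cam" (4x4, takes a point from world to camera coordinates). Camera axes: x right, y down, z forward; pixel columns grow to the right and rows downward; lengths in m; the calibration is good to about 2 mm. A picture is of the moment at which its call begins. get_calibration takes no time and is no camera call.
- ctrl.hand_in(): hands the job in; it is judged then, once.
Trained networks look in the newest picture that a camera, given by its name, has taken for a name from the list of things; names that differ only in an ending like _2 or _b are one class to them, and where a whole thing is asked for, a point or a joint stands for the part that bears it (a point fixed in the world has none). Each returns a list of dicts, best first, with "conf" (0 to 1); they miss things now and then, are a little off and sometimes report something else, mostly with a low value. They report only what shows in the picture. A call takes as long as a camera call.
- ctrl.spot_in(camera, label): "rect" ([left, top, right, bottom] as shares, 0 to 1, of the picture: columns of its width, rows of its height, round what is visible of it).
- ctrl.cut_out(camera, label): "pixels" (384x512 bool, what is visible of it) and "rect" ([left, top, right, bottom] as shares, 0 to 1, of the picture: columns of its width, rows of its height, round what is visible of it).
The state is a dict: "time_s": time; "qpos": joint angles; "joint_vel": joint speeds; "tau": joint torques, N m; "ee_pos": TCP position; "eef_rot": TCP orientation; "force": force on the tool from outside, world axes, zero at the start; "moment": the same for the moment, N m; "grip_width": finger opening in m; "grip_force": force on a finger pad.
Only numpy, scipy, OpenCV 4.12 (cv2) and the standard library are available. Lean on these libraries where they do the work, as an engineer would, in place of code of your own. Each camera call takes 0.05 s, during which the arm holds its last target. There are 200 camera calls.

## Working session

There is one attempt and no reset: what is moved stays moved. The work goes in short steps, Python scripts to look and compute and a tool call to move; the robot and the scene stay as the last step left them, time stands still between calls to the robot, and variables do not carry over. Pictures are saved under pics/ and viewed, at most 10 in all, crops included, and the job is handed in when it is done.

Besides the shell and the picture viewer there is one more tool, called after "Emit:" by a JSON object that holds its "api" and its "payload", one argument or row to a line. step_arm: Moves the arm, as the interface text tells. Its arguments: {"type":"object","properties":{"deltas":{"type":"array"},"gripper":{"type":"number"},"squeeze":{"type":"number"}},"required":["deltas"]}

```bash
mkdir -p pics
cat > h.py <<'E'
import numpy as np, cv2
from station import ctrl
def cal(n):
    c=ctrl.get_calibration(n); K=np.array([[c['fx'],0,c['cx']],[0,c['fy'],c['cy']],[0,0,1.]])
    return K,np.array(c['distortion'],float),np.array(c['world_to_cam'])
def cloud(n,depth):
    K,D,T=cal(n); h,w=depth.shape
    uv=np.stack(np.meshgrid(np.arange(w),np.arange(h)),-1).reshape(-1,1,2).astype(np.float64)
    r=cv2.undistortPoints(uv,K,D).reshape(h,w,2)
    P=np.dstack([r*depth[...,None],depth]); Ti=np.linalg.inv(T)
    W=P@Ti[:3,:3].T+Ti[:3,3]; W[depth<=0]=np.nan
    return W
def ray(n,uv,z):
    K,D,T=cal(n); r=cv2.undistortPoints(np.array(uv,float).reshape(-1,1,2),K,D).reshape(-1,2)
    Ti=np.linalg.inv(T); d=np.c_[r,np.ones(len(r))]@Ti[:3,:3].T; o=Ti[:3,3]
    return o+d*((z-o[2])/d[:,2])[:,None]
def proj(n,P):
    K,D,T=cal(n); return cv2.projectPoints(np.array(P,float).reshape(-1,3),cv2.Rodrigues(T[:3,:3])[0],T[:3,3],K,D)[0].reshape(-1,2)
E
python3 - <<'E'
from h import *
for n in ('top','side'):
    im,d=ctrl.camera(n); np.savez(f'pics/{n}0.npz',im=im,d=d); cv2.imwrite(f'pics/{n}0.png',im[...,::-1])
    T=np.linalg.inv(cal(n)[2]); print(n,T[:3,3].round(3),T[:3,2].round(2),cal(n)[0][0,0])
    W=cloud(n,d)
    for l in ['case','cover','cover_pull','board','panel','thinner','brush_pot','jam_jar','paint_tube','set_square','palette_knife','eraser']:
        for o in ctrl.cut_out(n,l)[:1]:
            p=W[o['pixels']]; p=p[~np.isnan(p[:,0])]
            print(l,round(o['conf'],2),len(p),np.median(p,0).round(3),'z98',np.percentile(p[:,2],98).round(3),(np.array(o['rect'])*[512,384,512,384]).round())
            np.save(f'pics/{n}_{l}.npy',o['pixels'])
print(ctrl.get_obs())
E
```

```text
top [ 0.305 -0.01   1.542] [ 0.13  0.02 -0.99] 453.5221046566845
case 0.64 3390 [0.577 0.242 0.065] z98 0.086 [161. 144. 225. 202.]
cover 0.58 1593 [0.547 0.245 0.068] z98 0.088 [162. 165. 221. 198.]
cover_pull 0.65 1443 [0.549 0.245 0.069] z98 0.088 [162. 169. 222. 198.]
board 0.72 3015 [ 0.526 -0.225  0.013] z98 0.028 [291. 131. 377. 214.]
panel 0.92 2754 [ 0.617 -0.233  0.018] z98 0.025 [301. 135. 368. 189.]
thinner 0.78 210 [ 0.659 -0.001  0.085] z98 0.13 [257. 136. 273. 157.]
brush_pot 0.67 603 [0.594 0.501 0.06 ] z98 0.169 [ 93. 153. 135. 187.]
jam_jar 0.71 401 [ 0.447 -0.477  0.083] z98 0.091 [405. 198. 430. 214.]
paint_tube 0.48 182 [ 0.353 -0.23   0.016] z98 0.023 [319. 238. 353. 245.]
set_square 0.58 653 [ 0.619 -0.499  0.004] z98 0.011 [400. 132. 428. 180.]
palette_knife 0.81 662 [ 0.335 -0.423  0.005] z98 0.023 [380. 223. 411. 283.]
eraser 0.45 155 [0.43  0.486 0.017] z98 0.023 [116. 214. 134. 231.]
side [0.159 0.689 0.879] [ 0.3  -0.61 -0.73] 346.6781309664395
cover 0.6 1748 [0.547 0.259 0.068] z98 0.088 [167. 216. 234. 277.]
cover_pull 0.59 1702 [0.546 0.259 0.068] z98 
[... 666 characters left out ...]
. 361.]
{'time_s': 1.3, 'qpos': array([-1.28260881e+00,  2.99868017e-01,  1.52099975e+00, -3.51002696e-05,
        1.32068678e+00, -6.65799946e-02]), 'joint_vel': array([ 4.69811559e-04, -1.58872553e-03, -6.64806311e-04,  8.12069710e-04,
        7.17946694e-06,  7.20321501e-04]), 'tau': array([ 2.34917548e-03, -5.31654096e+01, -3.52919018e+01,  7.09099858e-02,
        2.12747336e-02, -3.25850442e-05]), 'ee_pos': array([ 0.19105195, -0.51574442,  0.20546324]), 'eef_rot': array([3.14155689e+00, 3.64683194e-05, 3.54776200e-01]), 'force': array([-0.0064873 ,  0.11028968, -0.84440699]), 'moment': array([-0.00729284,  0.00711153, -0.02314988]), 'grip_force': 0.0, 'grip_width': 0.09400136129914322}
```

View pics/top0.png

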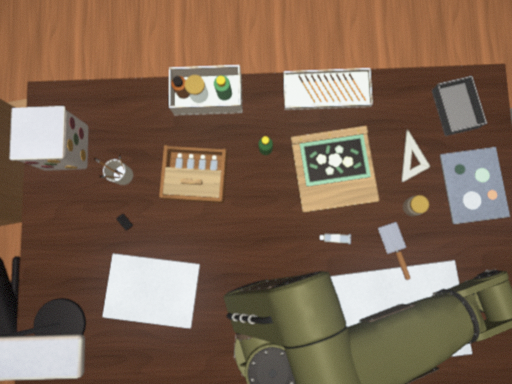

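View pics/side0.png

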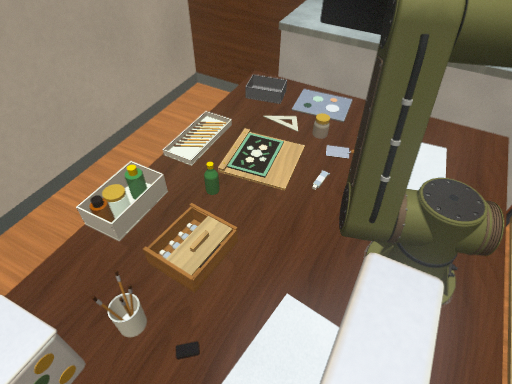

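The top view shows the case at about (193,173) px with the closed cover and pull at (190,182). The board and panel are at about (335,168), and the thinner is at (265,145). The side view agrees. The desk on the robot's side, between case and board, is bare. Next I'll fit precise poses.

```bash
cat > fit.py <<'E'
from h import *
def rect(P):
    (c,s,a)=cv2.minAreaRect(np.array(P,np.float32)*1000)
    s=list(s); a=a%180
    if s[0]>s[1]: s=s[::-1]; a=(a+90)%180   # a: dir of short side
    if a>90:a-=180
    return np.array(c)/1000,np.array(s),a
E
python3 - <<'E'
from fit import *
for n in ('top','side'):
    z=np.load(f'pics/{n}0.npz'); W=cloud(n,z['d']); im=z['im']
    X,Y,Z=W[...,0],W[...,1],W[...,2]
    reg=(X>.44)&(X<.72)&(Y>.1)&(Y<.39)
    m=reg&(Z>.02); print(n,'case',rect(W[m][:,:2]))
    m=reg&(Z>.078)&(Z<.1); print(' pull',m.sum(),W[m].mean(0),rect(W[m][:,:2]))
    for l,h in(('cover',.0685),('cover_pull',.0685),('panel',.018),('board',.012)):
        mk=np.load(f'pics/{n}_{l}.npy'); v,u=np.nonzero(mk)
        print(' ',l,rect(ray(n,np.c_[u,v],h)[:,:2]))
    reg=(X>.4)&(X<.76)&(Y>-.4)&(Y<-.05)
    m=reg&(Z>.006)&(Z<.03); print(' boardall',rect(W[m][:,:2]))
    mx=im.max(-1); g=im.astype(int)
    m=reg&(Z>.006)&(Z<.03)&(g[...,0]-g[...,2]<25)
    print(' panelcol',rect(W[m][:,:2]),np.median(Z[m]))
    s=reg&(Z>.006)&(Z<.03); print(' z wood', np.median(Z[s&~m&(X<.52)]))
    print(' desk z',np.nanmedian(Z[(X>.33)&(X<.45)&(Y>-.05)&(Y<.15)]))
A=cv2.resize(np.load('pics/top0.npz')['im'][120:220,150:390],None,fx=3,fy=3,interpolation=2)
cv2.imwrite('pics/crop.png',A[...,::-1])
E
```

```text
top case (array([0.58054358, 0.24332523]), array([176.00497437, 207.59225464]), -5.41064453125)
 pull 111 [0.54851538 0.24560292 0.08628662] (array([0.54901807, 0.24398723]), array([ 89.66464996, 203.87390137]), -2.8381576538085938)
  cover (array([0.54792627, 0.24459317]), array([ 98.6942215 , 193.87940979]), -6.386962890625)
  cover_pull (array([0.54942151, 0.24666959]), array([ 89.93778229, 184.96432495]), -5.341644287109375)
  panel (array([ 0.61772784, -0.23438873]), array([151.29960632, 220.45201111]), 6.639040946960449)
  board (array([ 0.58998193, -0.23115729]), array([263.79962158, 266.9699707 ]), -84.24414682388306)
 boardall (array([ 0.57980896, -0.22551363]), array([348.91342163, 358.34561157]), 89.61266326904297)
 panelcol (array([ 0.62026282, -0.23709631]), array([152.27737427, 222.13153076]), 6.53617525100708) 0.018268726607376218
 z wood 0.011939524467893148
 desk z 9.265051895468446e-05
side case (array([0.58215271, 0.24600731]), array([178.39596558, 208.45866394]), -5.2553558349609375)
 pull 136 [0.54965965 0.25192068 0.08599713] (array([0.55058331, 0.24952263]), array([15.22817802, 69.41275024]), -4.043708801269531)
  cover (array([0.55015961, 0.24881729]), array([ 91.53979492, 184.73350525]), -5.434112548828125)
  cover_pull (array([0.54960645, 0.24886911]), array([ 90.70914459, 184.45391846]), -5.6999359130859375)
  panel (array([ 0.61821558, -0.22754135]), array([152.02079773, 225.31509399]), 7.264834403991699)
  board (array([ 0.5905838 , -0.22705835]), array([273.32470703, 285.00228882]), 5.786355972290039)
 boardall (array([ 0.59102325, -0.22885498]), array([261.19439697, 265.24050903]), 6.487857818603516)
 panelcol (array([ 0.62084009, -0.2315899 ]), array([152.42553711, 225.70529175]), 6.923347473144531) 0.017031431392365237
 z wood 0.010891741833299218
 desk z -0.0006960597365204269
```

View pics/crop.png

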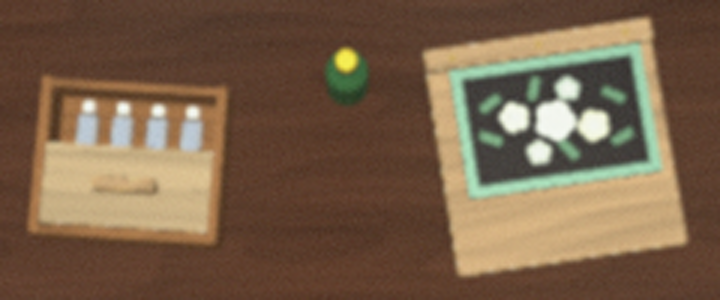

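The crop shows the case with its closed cover, the batten at about (127,185) px, and the panel against the stop with its near edge at about y 185. The fits put the pull at (0.549, 0.247) with case yaw about -5.3°, and the board yaw at about 6.6°.

```bash
cat > plan.py <<'E'
import sys; from h import *
# usage: plan.py x y z yawdeg [rows]
def plan(t,yaw,n=None):
    o=ctrl.get_obs(); p=np.array(o['ee_pos']); y0=np.degrees(o['eef_rot'][2]); d=np.array(t)-p
    dy=(yaw-y0+180)%360-180
    n=n or int(np.ceil(max(np.abs(d).max()/.036,np.linalg.norm(d)/.038,abs(dy)/3.9,1))); y=y0
    print('from',p.round(4),round(y0,2),'d',d.round(4),'rows',n)
    out=[]
    for i in range(n):
        c,s=np.cos(np.radians(y)),np.sin(np.radians(y)); D=d/n
        out.append('{"dp":[%.2f,%.2f,%.2f],"twist":%.2f}'%((c*D[0]+s*D[1])/.04,(s*D[0]-c*D[1])/.04,-D[2]/.04,-dy/n/4)); y+=dy/n
    print(',\n'.join(out))
if __name__=='__main__':
    a=list(map(float,sys.argv[1:])); plan(a[:3],a[3],int(a[4]) if len(a)>4 else None)
E
python3 plan.py .549 .247 .14 84.7 24
```

```text
from [ 0.1911 -0.5157  0.2055] 20.33 d [ 0.3579  0.7627 -0.0655] rows 24
{"dp":[0.63,-0.62,0.07],"twist":-0.67},
{"dp":[0.65,-0.59,0.07],"twist":-0.67},
{"dp":[0.68,-0.55,0.07],"twist":-0.67},
{"dp":[0.71,-0.52,0.07],"twist":-0.67},
{"dp":[0.73,-0.49,0.07],"twist":-0.67},
{"dp":[0.75,-0.45,0.07],"twist":-0.67},
{"dp":[0.77,-0.42,0.07],"twist":-0.67},
{"dp":[0.79,-0.38,0.07],"twist":-0.67},
{"dp":[0.81,-0.34,0.07],"twist":-0.67},
{"dp":[0.82,-0.31,0.07],"twist":-0.67},
{"dp":[0.84,-0.27,0.07],"twist":-0.67},
{"dp":[0.85,-0.23,0.07],"twist":-0.67},
{"dp":[0.86,-0.19,0.07],"twist":-0.67},
{"dp":[0.87,-0.15,0.07],"twist":-0.67},
{"dp":[0.87,-0.11,0.07],"twist":-0.67},
{"dp":[0.88,-0.07,0.07],"twist":-0.67},
{"dp":[0.88,-0.02,0.07],"twist":-0.67},
{"dp":[0.88,0.02,0.07],"twist":-0.67},
{"dp":[0.88,0.06,0.07],"twist":-0.67},
{"dp":[0.87,0.10,0.07],"twist":-0.67},
{"dp":[0.87,0.14,0.07],"twist":-0.67},
{"dp":[0.86,0.18,0.07],"twist":-0.67},
{"dp":[0.85,0.22,0.07],"twist":-0.67},
{"dp":[0.84,0.26,0.07],"twist":-0.67}
```

Emit:
{"api": "step_arm", "payload": {
  "deltas": [
    {"dp": [0.63, -0.62, 0], "twist": -0.67},
    {"dp": [0.65, -0.59, 0], "twist": -0.67},
    {"dp": [0.68, -0.55, 0], "twist": -0.67},
    {"dp": [0.71, -0.52, 0], "twist": -0.67},
    {"dp": [0.73, -0.49, 0], "twist": -0.67},
    {"dp": [0.75, -0.45, 0], "twist": -0.67},
    {"dp": [0.77, -0.42, 0], "twist": -0.67},
    {"dp": [0.79, -0.38, 0], "twist": -0.67},
    {"dp": [0.81, -0.34, 0], "twist": -0.67},
    {"dp": [0.82, -0.31, 0], "twist": -0.67},
    {"dp": [0.84, -0.27, 0], "twist": -0.67},
    {"dp": [0.85, -0.23, 0], "twist": -0.67}
  ],
  "gripper": 1
}}

```text
time_s: 2.5
ee_pos: [0.3706, -0.1326, 0.2057]
eef_rot: [3.141, -0.0, 0.918]
force: [0.5, 0.1, -0.4]
grip_width: 0.094
grip_force: 0.0
```

Emit:
{"api": "step_arm", "payload": {
  "deltas": [
    {"dp": [0.86, -0.19, 0.1], "twist": -0.67},
    {"dp": [0.87, -0.15, 0.1], "twist": -0.67},
    {"dp": [0.87, -0.11, 0.1], "twist": -0.67},
    {"dp": [0.88, -0.07, 0.1], "twist": -0.67},
    {"dp": [0.88, -0.02, 0.1], "twist": -0.67},
    {"dp": [0.88, 0.02, 0.1], "twist": -0.67},
    {"dp": [0.88, 0.06, 0.1], "twist": -0.67},
    {"dp": [0.87, 0.1, 0.1], "twist": -0.67},
    {"dp": [0.87, 0.14, 0.1], "twist": -0.67},
    {"dp": [0.86, 0.18, 0.1], "twist": -0.67},
    {"dp": [0.85, 0.22, 0.1], "twist": -0.67},
    {"dp": [0.84, 0.26, 0.1], "twist": -0.67}
  ]
}}

```text
time_s: 3.7
ee_pos: [0.5505, 0.2496, 0.1572]
eef_rot: [3.142, 0.0, 1.479]
force: [1.0, -1.0, -0.1]
grip_width: 0.0939
grip_force: 0.0
```

```bash
python3 plan.py .549 .247 .075 84.7 3
```

```text
from [0.5505 0.2496 0.1572] 84.76 d [-0.0015 -0.0026 -0.0822] rows 3
{"dp":[-0.02,-0.01,0.69],"twist":0.01},
{"dp":[-0.02,-0.01,0.69],"twist":0.01},
{"dp":[-0.02,-0.01,0.69],"twist":0.01}
```

Emit:
{"api": "step_arm", "payload": {
  "deltas": [
    {"dp": [-0.02, -0.01, 0.7], "twist": 0},
    {"dp": [-0.02, -0.01, 0.7], "twist": 0},
    {"dp": [-0.02, -0.01, 0.4], "twist": 0},
    {"dp": [0, 0, 0.2], "twist": 0}
  ]
}}

```text
time_s: 4.1
ee_pos: [0.5479, 0.2456, 0.0757]
eef_rot: [-3.139, 0.001, 1.477]
force: [0.2, -0.2, -0.1]
grip_width: 0.0936
grip_force: 0.0
```

Emit:
{"api": "step_arm", "payload": {
  "deltas": [
    {"dp": [0, 0, 0]},
    {"dp": [0, 0, 0]},
    {"dp": [0, 0, 0]},
    {"dp": [0, 0, 0]},
    {"dp": [0, 0, 0]},
    {"dp": [0, 0, 0]},
    {"dp": [0, 0, 0]},
    {"dp": [0, 0, 0]}
  ],
  "gripper": -1,
  "squeeze": 10
}}

```text
invalid input at $.deltas[0]: expected keys dp, twist
```

Emit:
{"api": "step_arm", "payload": {
  "deltas": [
    {"dp": [0, 0, 0], "twist": 0},
    {"dp": [0, 0, 0], "twist": 0},
    {"dp": [0, 0, 0], "twist": 0},
    {"dp": [0, 0, 0], "twist": 0},
    {"dp": [0, 0, 0], "twist": 0},
    {"dp": [0, 0, 0], "twist": 0},
    {"dp": [0, 0, 0], "twist": 0},
    {"dp": [0, 0, 0], "twist": 0}
  ],
  "gripper": -1,
  "squeeze": 10
}}

```text
time_s: 4.9
ee_pos: [0.5486, 0.2459, 0.0775]
eef_rot: [3.142, -0.0, 1.477]
force: [0.1, 0.4, -0.0]
grip_width: 0.0333
grip_force: 0.0
```

Emit:
{"api": "step_arm", "payload": {
  "deltas": [
    {"dp": [0, 0, 0], "twist": 0},
    {"dp": [0, 0, 0], "twist": 0},
    {"dp": [0, 0, 0], "twist": 0},
    {"dp": [0, 0, 0], "twist": 0},
    {"dp": [0, 0, 0], "twist": 0}
  ]
}}

```text
time_s: 5.4
ee_pos: [0.5487, 0.2458, 0.0774]
eef_rot: [3.141, -0.0, 1.477]
force: [1.5, -1.2, 0.3]
grip_width: 0.0141
grip_force: 10.0
```

Emit:
{"api": "step_arm", "payload": {
  "deltas": [
    {"dp": [0, 0.2, 0], "twist": 0},
    {"dp": [0, 0.3, 0], "twist": 0},
    {"dp": [0, 0.3, 0], "twist": 0},
    {"dp": [0, 0.3, 0], "twist": 0},
    {"dp": [0, 0.3, 0], "twist": 0},
    {"dp": [0, 0.3, 0], "twist": 0},
    {"dp": [0, 0.2, 0], "twist": 0},
    {"dp": [0, 0.1, 0], "twist": 0},
    {"dp": [0, 0.05, 0], "twist": 0}
  ]
}}

```text
time_s: 6.3
ee_pos: [0.6284, 0.2383, 0.0773]
eef_rot: [-3.135, 0.001, 1.478]
force: [-21.2, -1.4, 11.2]
grip_width: 0.0265
grip_force: 10.0
```

Emit:
{"api": "step_arm", "payload": {
  "deltas": [
    {"dp": [0, 0, 0], "twist": 0},
    {"dp": [0, 0, 0], "twist": 0}
  ]
}}

```text
time_s: 6.5
ee_pos: [0.628, 0.2384, 0.0772]
eef_rot: [-3.135, 0.001, 1.478]
force: [-21.2, -2.4, 10.9]
grip_width: 0.0258
grip_force: 10.0
```

Emit:
{"api": "step_arm", "payload": {
  "deltas": [
    {"dp": [0, -0.1, 0], "twist": 0},
    {"dp": [0, -0.1, 0], "twist": 0},
    {"dp": [0, 0, 0], "twist": 0},
    {"dp": [0, 0, 0], "twist": 0}
  ],
  "gripper": -0.2
}}

```text
time_s: 6.9
ee_pos: [0.6224, 0.239, 0.0775]
eef_rot: [3.141, -0.0, 1.477]
force: [-0.4, -0.1, 0.3]
grip_width: 0.0376
grip_force: 0.0
```

Run:
```python
from h import *
o=ctrl.get_obs();print(o['ee_pos'],o['force'],o['grip_width'])
im,d=ctrl.camera('side'); np.savez('pics/side1.npz',im=im,d=d)
im2,d2=ctrl.camera('top'); np.savez('pics/top1.npz',im=im2,d=d2)
A=cv2.resize(im[190:300,130:260],None,fx=4,fy=4,interpolation=2);B=cv2.resize(im2[130:215,150:240],None,fx=4,fy=4,interpolation=2)
B=cv2.copyMakeBorder(B,0,A.shape[0]-B.shape[0],0,0,0)
cv2.imwrite('pics/a.png',np.hstack([A[:, :440],B])[...,::-1])
```

```text
[0.62242041 0.23895742 0.07749618] [-0.35770231 -0.09709808  0.2615133 ] 0.037573735142970896
```

View pics/a.png

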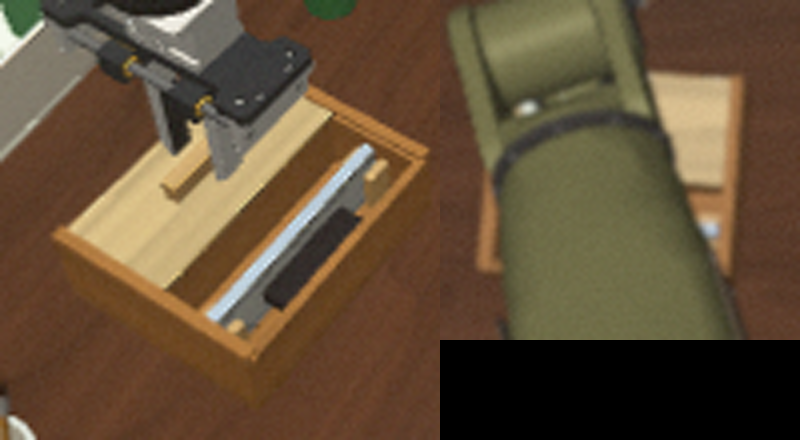

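The left half (side view) shows the cover over the far till, with its far edge at the far wall. The straightedge stands in its slot, running from (215,315) to (370,150) px. I'll measure the pull and the bar.

Run:
```python
from fit import *
z=np.load('pics/side1.npz'); W=cloud('side',z['d']); im=z['im'].astype(int); X,Y,Z=W[...,0],W[...,1],W[...,2]
th=np.radians(-5.35); ex=np.array([np.cos(th),np.sin(th)]); ey=np.array([-ex[1],ex[0]])
reg=(X>.44)&(X<.72)&(Y>.1)&(Y<.39)
sel=reg&(Z>.02)&(Z<.075); u=W[...,:2]@ex; v=W[...,:2]@ey
print('case u range',np.percentile(u[sel],[.3,99.7]),'v',np.percentile(v[sel],[.3,99.7]))
sat=im.max(-1)-im.min(-1); 
bar=reg&(Z>.05)&(Z<.064)&(sat<45)&(u<np.nanpercentile(u[sel],50)); 
print('bar',bar.sum(),np.median(W[bar],0),rect(W[bar][:,:2]))
print(' bar u',np.percentile(u[bar],[5,25,50,75,95]),'v',np.percentile(v[bar],[1,99]))
p=np.argwhere(bar);print(p.min(0),p.max(0))
R=ray('side',np.c_[p[:,1],p[:,0]],.058); print(' via ray',rect(R[:,:2]),'u',np.median(R[:,:2]@ex),np.ptp(R[:,:2]@ex))
pull=reg&(Z>.078)&(Z<.092)&(sat>45); print('pull',pull.sum(),np.median(u[pull]),u[pull].min(),u[pull].max())
z0=np.load('pics/side0.npz'); W0=cloud('side',z0['d']); m=(W0[...,2]>.078)&(W0[...,2]<.092)&reg
u0=W0[...,:2]@ex; m&=abs(u0-np.nanmedian(u0[m]))<.03; print('pull0',np.median(u0[m]),u0[m].min(),u0[m].max())
```

```text
case u range [0.46881276 0.64158173] v [0.19750851 0.40309535]
bar 250 [0.5406719  0.25597297 0.05674957] (array([0.54080524, 0.24834161]), array([ 12.17896271, 177.09663391]), -5.3682708740234375)
 bar u [0.51014159 0.511419   0.51394135 0.5174599  0.52022728] v [0.2128042  0.38485042]
[226 182] [270 223]
 via ray (array([0.53882605, 0.24996164]), array([ 14.67515278, 175.13853455]), -5.454399108886719) u 0.5137549127555316 0.014727380577999383
pull 86 0.5949950982908891 0.5891726329399155 0.615542900007473
pull0 0.6586792093736772 0.6463458399248937 0.684853878045676
```

Emit:
{"api": "step_arm", "payload": {
  "deltas": [
    {"dp": [0, 0, -0.5], "twist": 0},
    {"dp": [0, 0, -0.3], "twist": 0},
    {"dp": [0.02, -0.5, 0], "twist": 0},
    {"dp": [0.02, -0.6, 0], "twist": 0},
    {"dp": [0.02, -0.6, 0], "twist": 0},
    {"dp": [0.015, -0.37, 0], "twist": 0},
    {"dp": [0, 0, 0], "twist": 0},
    {"dp": [0, 0, 0], "twist": 0}
  ]
}}

```text
time_s: 7.8
ee_pos: [0.5408, 0.2498, 0.11]
eef_rot: [3.141, -0.0, 1.478]
force: [-0.3, 0.4, 0.0]
grip_width: 0.0378
grip_force: 0.0
```

```bash
python3 plan.py .5401 .2497 .043 84.65 4
```

```text
from [0.5408 0.2498 0.11  ] 84.66 d [-0.0007 -0.0001 -0.067 ] rows 4
{"dp":[-0.00,-0.00,0.42],"twist":0.00},
{"dp":[-0.00,-0.00,0.42],"twist":0.00},
{"dp":[-0.00,-0.00,0.42],"twist":0.00},
{"dp":[-0.00,-0.00,0.42],"twist":0.00}
```

Emit:
{"api": "step_arm", "payload": {
  "deltas": [
    {"dp": [0, 0, 0.4], "twist": 0},
    {"dp": [0, 0, 0.4], "twist": 0},
    {"dp": [0, 0, 0.4], "twist": 0},
    {"dp": [0, 0, 0.3], "twist": 0},
    {"dp": [0, 0, 0.15], "twist": 0},
    {"dp": [0, 0, 0], "twist": 0}
  ]
}}

```text
time_s: 8.4
ee_pos: [0.5402, 0.2495, 0.0428]
eef_rot: [-3.141, 0.0, 1.477]
force: [-0.3, -0.1, -0.1]
grip_width: 0.0374
grip_force: 0.0
```

Emit:
{"api": "step_arm", "payload": {
  "deltas": [
    {"dp": [0, 0, 0], "twist": 0},
    {"dp": [0, 0, 0], "twist": 0},
    {"dp": [0, 0, 0], "twist": 0},
    {"dp": [0, 0, 0], "twist": 0},
    {"dp": [0, 0, 0], "twist": 0}
  ],
  "gripper": -1,
  "squeeze": 20
}}

```text
time_s: 8.9
ee_pos: [0.5403, 0.2498, 0.0439]
eef_rot: [3.141, -0.0, 1.477]
force: [-0.4, -0.3, 2.7]
grip_width: 0.0096
grip_force: 20.0
```

Emit:
{"api": "step_arm", "payload": {
  "deltas": [
    {"dp": [0, 0, -0.3], "twist": 0},
    {"dp": [0, 0, -0.6], "twist": 0},
    {"dp": [0, 0, -0.8], "twist": 0},
    {"dp": [0, 0, -0.6], "twist": 0},
    {"dp": [0, 0, 0], "twist": 0},
    {"dp": [0, 0, 0], "twist": 0}
  ]
}}

```text
time_s: 9.5
ee_pos: [0.5398, 0.2496, 0.1347]
eef_rot: [-3.141, 0.0, 1.477]
force: [-0.4, 0.3, -2.2]
grip_width: 0.0097
grip_force: 20.0
```

```bash
python3 plan.py .37 .05 .13 84.65 9
python3 - <<'E'
from h import *
im,d=ctrl.camera('side'); cv2.imwrite('pics/b.png',cv2.resize(im[150:310,110:290],None,fx=3,fy=3)[...,::-1])
E
```

```text
from [0.5398 0.2496 0.1347] 84.65 d [-0.1698 -0.1996 -0.0047] rows 9
{"dp":[-0.60,-0.42,0.01],"twist":0.00},
{"dp":[-0.60,-0.42,0.01],"twist":0.00},
{"dp":[-0.60,-0.42,0.01],"twist":0.00},
{"dp":[-0.60,-0.42,0.01],"twist":0.00},
{"dp":[-0.60,-0.42,0.01],"twist":0.00},
{"dp":[-0.60,-0.42,0.01],"twist":0.00},
{"dp":[-0.60,-0.42,0.01],"twist":0.00},
{"dp":[-0.60,-0.42,0.01],"twist":0.00},
{"dp":[-0.60,-0.42,0.01],"twist":0.00}
```

View pics/b.png

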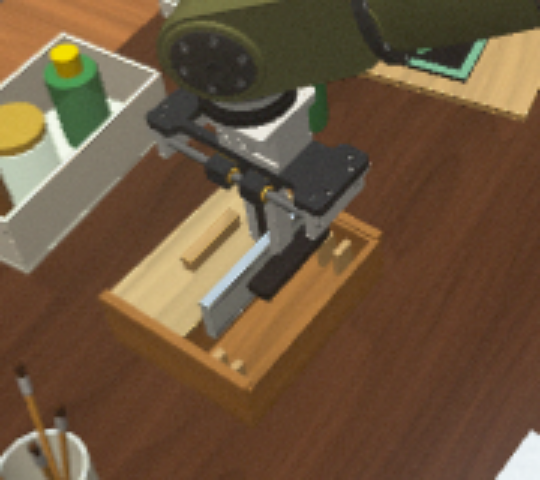

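The straightedge is held level above the case, with its bar at about (240,285) px and the grip facing the robot.

Emit:
{"api": "step_arm", "payload": {
  "deltas": [
    {"dp": [-0.3, -0.2, 0], "twist": 0},
    {"dp": [-0.6, -0.42, 0], "twist": 0},
    {"dp": [-0.6, -0.42, 0], "twist": 0},
    {"dp": [-0.6, -0.42, 0], "twist": 0},
    {"dp": [-0.6, -0.42, 0], "twist": 0},
    {"dp": [-0.6, -0.42, 0], "twist": 0},
    {"dp": [-0.6, -0.42, 0], "twist": 0},
    {"dp": [-0.6, -0.42, 0.2], "twist": 0},
    {"dp": [-0.6, -0.42, 0.4], "twist": 0},
    {"dp": [-0.3, -0.2, 0.5], "twist": 0},
    {"dp": [0, 0, 0.5], "twist": 0},
    {"dp": [0, 0, 0.4], "twist": 0}
  ]
}}

```text
time_s: 10.75
ee_pos: [0.3689, 0.0483, 0.0535]
eef_rot: [-3.139, 0.0, 1.477]
force: [0.6, -0.3, -1.2]
grip_width: 0.0098
grip_force: 20.0
```

Emit:
{"api": "step_arm", "payload": {
  "deltas": [
    {"dp": [0, 0, 0.15], "twist": 0},
    {"dp": [0, 0, 0.1], "twist": 0},
    {"dp": [0, 0, 0.08], "twist": 0},
    {"dp": [0, 0, 0.05], "twist": 0},
    {"dp": [0, 0, 0], "twist": 0}
  ]
}}

```text
time_s: 11.25
ee_pos: [0.3703, 0.0487, 0.0403]
eef_rot: [3.141, -0.0, 1.478]
force: [-0.6, -0.3, -2.0]
grip_width: 0.0099
grip_force: 20.0
```

Emit:
{"api": "step_arm", "payload": {
  "deltas": [
    {"dp": [0, 0, 0.05], "twist": 0},
    {"dp": [0, 0, 0.05], "twist": 0},
    {"dp": [0, 0, 0.02], "twist": 0},
    {"dp": [0, 0, 0], "twist": 0}
  ]
}}

```text
time_s: 11.65
ee_pos: [0.3706, 0.0486, 0.0358]
eef_rot: [3.141, -0.0, 1.477]
force: [-1.1, -0.8, 2.5]
grip_width: 0.0098
grip_force: 20.0
```

Emit:
{"api": "step_arm", "payload": {
  "deltas": [
    {"dp": [0, 0.03, 0], "twist": 0},
    {"dp": [0, 0.08, 0], "twist": 0},
    {"dp": [0, 0.09, -0.03], "twist": 0},
    {"dp": [0, 0.09, -0.03], "twist": 0},
    {"dp": [0, 0.09, -0.03], "twist": 0},
    {"dp": [0, 0.09, -0.03], "twist": 0},
    {"dp": [0, 0.09, -0.03], "twist": 0},
    {"dp": [0, 0.05, 0], "twist": 0}
  ],
  "gripper": 0.28
}}

```text
time_s: 12.45
ee_pos: [0.3949, 0.0463, 0.0416]
eef_rot: [3.141, -0.0, 1.477]
force: [-0.9, -0.0, -0.1]
grip_width: 0.0602
grip_force: 0.0
```

Run:
```python
from h import *
im,d=ctrl.camera('side'); a=im[130:330,200:400]; cv2.imwrite('pics/c.png',cv2.resize(a,None,fx=3,fy=3)[...,::-1])
```

```text
(no output)
```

View pics/c.png

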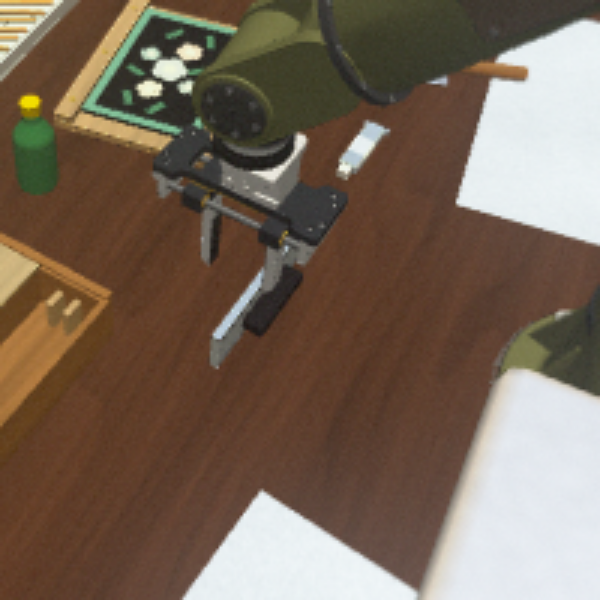

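The bar stands upright at about (240,310) px with the near finger touching its grip side. I'll push it over gently onto its back.

Emit:
{"api": "step_arm", "payload": {
  "deltas": [
    {"dp": [0, 0.08, 0], "twist": 0},
    {"dp": [0, 0.08, 0], "twist": 0},
    {"dp": [0, 0.08, 0], "twist": 0},
    {"dp": [0, 0.08, -0.02], "twist": 0},
    {"dp": [0, 0.08, -0.02], "twist": 0},
    {"dp": [0, 0.08, -0.03], "twist": 0},
    {"dp": [0, 0.08, -0.03], "twist": 0},
    {"dp": [0, 0.08, -0.03], "twist": 0},
    {"dp": [0, 0, 0], "twist": 0}
  ]
}}

```text
time_s: 13.4
ee_pos: [0.4204, 0.044, 0.0468]
eef_rot: [3.141, -0.0, 1.477]
force: [0.0, 0.5, -0.5]
grip_width: 0.0601
grip_force: 0.0
```

Run:
```python
from h import *
im,d=ctrl.camera('side'); a=im[180:280,240:340]; cv2.imwrite('pics/d.png',cv2.resize(a,None,fx=4,fy=4)[...,::-1])
```

```text
(no output)
```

View pics/d.png

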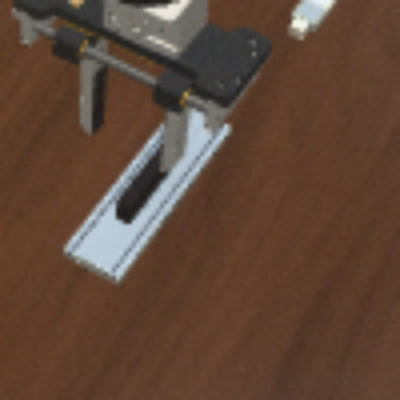

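The straightedge lies flat, grip up, at about (145,205) px in the crop. I'll raise the arm clear and measure it.

Emit:
{"api": "step_arm", "payload": {
  "deltas": [
    {"dp": [0, 0, -0.6], "twist": 0},
    {"dp": [0, 0, -0.9], "twist": 0},
    {"dp": [0, 0, -0.9], "twist": 0},
    {"dp": [0, 0, -0.3], "twist": 0},
    {"dp": [0, 0, 0], "twist": 0}
  ],
  "gripper": -0.1
}}

```text
time_s: 13.95
ee_pos: [0.4205, 0.044, 0.1558]
eef_rot: [3.139, -0.0, 1.477]
force: [0.3, -0.8, -1.4]
grip_width: 0.0422
grip_force: 0.0
```

```bash
cat > bar.py <<'E'
from fit import *
def run(R):
    for n in('side','top'):
        im,d=ctrl.camera(n); np.savez(f'pics/{n}_bar.npz',im=im,d=d); W=cloud(n,d); X,Y,Z=np.moveaxis(W,-1,0); im=im.astype(int)
        reg=(X>R[0])&(X<R[1])&(Y>R[2])&(Y<R[3])
        g=reg&(Z>.026)&(Z<.04)
        if g.sum()>10: print(n,'grip',g.sum(),np.median(W[g],0).round(4),rect(W[g][:,:2]))
        b=reg&(Z>.004)&(Z<.04)
        if b.sum()>10: print(n,'all',b.sum(),rect(W[b][:,:2]),np.median(Z[b]))
        for o in ctrl.cut_out(n,'straightedge')[:1]:
            v,u=np.nonzero(o['pixels']); print(n,'cut',o['conf'],rect(ray(n,np.c_[u,v],.01)[:,:2]))
if __name__=='__main__': run((.33,.47,-.08,.18))
E
python3 bar.py
```

```text
side grip 112 [0.3991 0.052  0.0324] (array([0.40013498, 0.04698826]), array([14.02425194, 89.35689545]), -4.921783447265625)
side all 748 (array([0.419785 , 0.0605726]), array([ 91.7390213 , 219.21006775]), -4.095497131347656) 0.009601155222510982
side cut 0.94 (array([0.39896307, 0.04927685]), array([ 54.43207169, 184.1217041 ]), -6.30059814453125)
top grip 11 [0.3965 0.0117 0.0338] (array([0.39529926, 0.01164446]), array([ 6.68908405, 10.21901321]), 87.7938232421875)
top all 305 (array([0.40038965, 0.04981126]), array([135.22938538, 257.82104492]), 0.17704401910305023) 0.0073781238884129685
top cut 0.57 (array([0.39397189, 0.03415742]), array([ 50.52464676, 158.89120483]), -1.790069580078125)
```

Emit:
{"api": "step_arm", "payload": {
  "deltas": [
    {"dp": [0.02, -0.25, 0.4], "twist": 0},
    {"dp": [0, -0.27, 0.6], "twist": 0},
    {"dp": [0, 0, 0.8], "twist": 0},
    {"dp": [0, 0, 0.8], "twist": 0},
    {"dp": [0, 0, 0.6], "twist": 0},
    {"dp": [0, 0, 0.2], "twist": 0},
    {"dp": [0, 0, 0.1], "twist": 0},
    {"dp": [0, 0, 0], "twist": 0}
  ]
}}

```text
time_s: 14.95
ee_pos: [0.3994, 0.0467, 0.0147]
eef_rot: [-3.141, 0.0, 1.477]
force: [-0.2, -0.5, 0.1]
grip_width: 0.0422
grip_force: 0.0
```

Emit:
{"api": "step_arm", "payload": {
  "deltas": [
    {"dp": [0, 0, 0], "twist": 0},
    {"dp": [0, 0, 0], "twist": 0},
    {"dp": [0, 0, 0], "twist": 0},
    {"dp": [0, 0, 0], "twist": 0},
    {"dp": [0, 0, 0], "twist": 0},
    {"dp": [0, 0, 0], "twist": 0}
  ],
  "gripper": -1,
  "squeeze": 20
}}

```text
time_s: 15.55
ee_pos: [0.3997, 0.0467, 0.015]
eef_rot: [3.141, -0.0, 1.477]
force: [-1.4, 0.5, 6.1]
grip_width: 0.0139
grip_force: 20.0
```

Emit:
{"api": "step_arm", "payload": {
  "deltas": [
    {"dp": [0, 0, -0.2], "twist": 0},
    {"dp": [0, 0, -0.5], "twist": 0},
    {"dp": [0, 0, -0.7], "twist": 0},
    {"dp": [0, 0, -0.6], "twist": 0},
    {"dp": [0, 0, 0], "twist": 0}
  ]
}}

```text
time_s: 16.05
ee_pos: [0.4006, 0.0468, 0.0973]
eef_rot: [3.137, -0.001, 1.477]
force: [0.3, -0.0, -3.3]
grip_width: 0.0138
grip_force: 20.0
```

```bash
python3 plan.py .510 -.246 .085 96.7 11; python3 bar.py | head -0
```

```text
from [0.4006 0.0468 0.0973] 84.65 d [ 0.1094 -0.2928 -0.0123] rows 11
{"dp":[-0.64,0.31,0.03],"twist":-0.27},
{"dp":[-0.65,0.30,0.03],"twist":-0.27},
{"dp":[-0.65,0.28,0.03],"twist":-0.27},
{"dp":[-0.66,0.27,0.03],"twist":-0.27},
{"dp":[-0.66,0.26,0.03],"twist":-0.27},
{"dp":[-0.67,0.25,0.03],"twist":-0.27},
{"dp":[-0.67,0.23,0.03],"twist":-0.27},
{"dp":[-0.67,0.22,0.03],"twist":-0.27},
{"dp":[-0.68,0.21,0.03],"twist":-0.27},
{"dp":[-0.68,0.20,0.03],"twist":-0.27},
{"dp":[-0.69,0.18,0.03],"twist":-0.27}Exception ignored on flushing sys.stdout:
BrokenPipeError: [Errno 32] Broken pipe
```

Emit:
{"api": "step_arm", "payload": {
  "deltas": [
    {"dp": [-0.34, 0.16, 0], "twist": -0.15},
    {"dp": [-0.65, 0.3, 0], "twist": -0.27},
    {"dp": [-0.65, 0.28, 0], "twist": -0.27},
    {"dp": [-0.66, 0.27, 0], "twist": -0.27},
    {"dp": [-0.66, 0.26, 0], "twist": -0.27},
    {"dp": [-0.67, 0.25, 0], "twist": -0.27},
    {"dp": [-0.67, 0.23, 0], "twist": -0.27},
    {"dp": [-0.67, 0.22, 0], "twist": -0.27},
    {"dp": [-0.68, 0.21, 0.05], "twist": -0.27},
    {"dp": [-0.68, 0.2, 0.05], "twist": -0.27},
    {"dp": [-0.69, 0.18, 0.05], "twist": -0.27},
    {"dp": [-0.3, 0.14, 0.05], "twist": -0.15}
  ]
}}

```text
time_s: 17.45
ee_pos: [0.5076, -0.2479, 0.0848]
eef_rot: [-3.14, -0.001, 1.686]
force: [-0.4, 1.1, -3.1]
grip_width: 0.0135
grip_force: 20.0
```

Emit:
{"api": "step_arm", "payload": {
  "deltas": [
    {"dp": [0, 0, 0], "twist": 0},
    {"dp": [0, 0, 0], "twist": 0},
    {"dp": [0, 0, 0], "twist": 0}
  ]
}}

```text
time_s: 17.75
ee_pos: [0.5075, -0.2453, 0.0862]
eef_rot: [-3.141, -0.001, 1.687]
force: [-0.3, 0.6, -2.0]
grip_width: 0.014
grip_force: 20.0
```

```bash
python3 plan.py .510 -.246 .030 96.7 3
python3 - <<'E'
from fit import *
im,d=ctrl.camera('side'); W=cloud('side',d); X,Y,Z=np.moveaxis(W,-1,0); g=im.astype(int)
reg=(X>.4)&(X<.75)&(Y>-.4)&(Y<-.05)
b=reg&(Z>.072)&(Z<.09)&(X<.56); print('bar',b.sum(),rect(W[b][:,:2]),np.median(Z[b]))
m=reg&(Z>.006)&(Z<.03)&(g[...,0]-g[...,2]<25)&(X>.54); print('panel',rect(W[m][:,:2]))
cv2.imwrite('pics/e.png',cv2.resize(im[90:220,200:360],None,fx=4,fy=4)[...,::-1])
E
```

```text
from [ 0.5075 -0.2453  0.0862] 96.66 d [ 0.0025 -0.0007 -0.0562] rows 3
{"dp":[-0.01,0.02,0.47],"twist":-0.00},
{"dp":[-0.01,0.02,0.47],"twist":-0.00},
{"dp":[-0.01,0.02,0.47],"twist":-0.00}
bar 326 (array([ 0.5070282, -0.2438175]), array([ 50.8571167 , 183.68772888]), 6.099605560302734) 0.07978190927564083
panel (array([ 0.62092651, -0.23095056]), array([151.05821228, 226.28924561]), 7.024049282073975)
```

View pics/e.png

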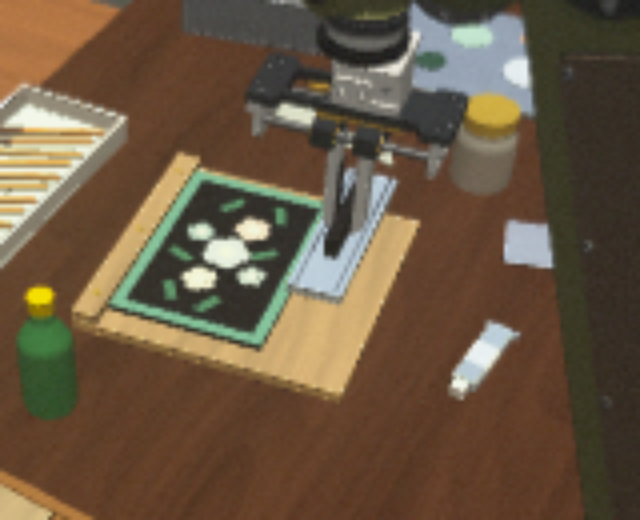

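The straightedge is held level over the bare board, at about (345,235) px, parallel to the panel's near edge. I'll lower it, then slide it to contact.

Emit:
{"api": "step_arm", "payload": {
  "deltas": [
    {"dp": [0, 0, 0.4], "twist": 0},
    {"dp": [0, 0, 0.5], "twist": 0},
    {"dp": [0, 0, 0.3], "twist": 0},
    {"dp": [0, 0, 0.15], "twist": 0},
    {"dp": [0, 0, 0.05], "twist": 0},
    {"dp": [0, 0, 0.03], "twist": 0},
    {"dp": [0, 0, 0], "twist": 0},
    {"dp": [0, 0, 0], "twist": 0}
  ]
}}

```text
time_s: 18.6
ee_pos: [0.5082, -0.2463, 0.03]
eef_rot: [3.141, 0.001, 1.687]
force: [-0.5, -0.1, -2.9]
grip_width: 0.0138
grip_force: 20.0
```

Emit:
{"api": "step_arm", "payload": {
  "deltas": [
    {"dp": [0, 0, 0.03], "twist": 0},
    {"dp": [0, 0, 0.02], "twist": 0},
    {"dp": [0, 0.0, 0.01], "twist": 0},
    {"dp": [0, 0, 0], "twist": 0}
  ]
}}

```text
time_s: 19.0
ee_pos: [0.5079, -0.2462, 0.0271]
eef_rot: [-3.142, 0.0, 1.687]
force: [-1.0, 0.1, -1.1]
grip_width: 0.0137
grip_force: 20.0
```

Emit:
{"api": "step_arm", "payload": {
  "deltas": [
    {"dp": [0, 0.05, 0.01], "twist": 0},
    {"dp": [0, 0.05, 0], "twist": 0},
    {"dp": [0, 0.05, 0], "twist": 0},
    {"dp": [0, 0.05, 0], "twist": 0},
    {"dp": [0, 0.03, 0], "twist": 0},
    {"dp": [0, 0, 0], "twist": 0}
  ]
}}

```text
time_s: 19.6
ee_pos: [0.5174, -0.2453, 0.0271]
eef_rot: [3.141, 0.001, 1.687]
force: [-2.7, -0.1, 5.9]
grip_width: 0.0139
grip_force: 20.0
```

Emit:
{"api": "step_arm", "payload": {
  "deltas": [
    {"dp": [0, 0.03, 0], "twist": 0},
    {"dp": [0, 0.03, 0], "twist": 0},
    {"dp": [0, 0, 0], "twist": 0}
  ]
}}

```text
time_s: 19.9
ee_pos: [0.5197, -0.245, 0.0271]
eef_rot: [3.141, 0.001, 1.687]
force: [-3.9, -0.3, 5.8]
grip_width: 0.0141
grip_force: 20.0
```

Emit:
{"api": "step_arm", "payload": {
  "deltas": [
    {"dp": [0, 0.03, -0.01], "twist": 0},
    {"dp": [0, 0, 0], "twist": 0}
  ]
}}

```text
time_s: 20.1
ee_pos: [0.521, -0.2447, 0.0271]
eef_rot: [3.141, 0.0, 1.687]
force: [-0.7, -0.2, 0.4]
grip_width: 0.0139
grip_force: 20.0
```

Emit:
{"api": "step_arm", "payload": {
  "deltas": [
    {"dp": [0, 0.03, 0], "twist": 0},
    {"dp": [0, 0, 0], "twist": 0}
  ]
}}

```text
time_s: 20.3
ee_pos: [0.5217, -0.2446, 0.0271]
eef_rot: [-3.141, -0.0, 1.687]
force: [-5.9, -0.7, 4.4]
grip_width: 0.0137
grip_force: 20.0
```

Emit:
{"api": "step_arm", "payload": {
  "deltas": [
    {"dp": [0, 0.03, 0], "twist": 0},
    {"dp": [0, 0, 0], "twist": 0}
  ]
}}

```text
time_s: 20.5
ee_pos: [0.522, -0.2445, 0.0271]
eef_rot: [-3.139, -0.001, 1.687]
force: [-13.2, -1.1, 8.2]
grip_width: 0.0133
grip_force: 20.0
```

Emit:
{"api": "step_arm", "payload": {
  "deltas": [
    {"dp": [0, -0.02, 0], "twist": 0},
    {"dp": [0, -0.02, -0.01], "twist": 0},
    {"dp": [0, 0, 0], "twist": 0}
  ]
}}

```text
time_s: 20.8
ee_pos: [0.5215, -0.2445, 0.0272]
eef_rot: [3.142, -0.0, 1.687]
force: [0.4, 0.6, -1.9]
grip_width: 0.0136
grip_force: 20.0
```

Emit:
{"api": "step_arm", "payload": {
  "deltas": [
    {"dp": [0, 0, 0], "twist": 0},
    {"dp": [0, 0, 0], "twist": 0},
    {"dp": [0, 0, 0], "twist": 0},
    {"dp": [0, 0, 0], "twist": 0}
  ],
  "gripper": -0.2
}}

```text
time_s: 21.2
ee_pos: [0.5215, -0.2446, 0.0275]
eef_rot: [3.141, 0.0, 1.687]
force: [-0.8, 0.2, -0.4]
grip_width: 0.0371
grip_force: 0.0
```

Emit:
{"api": "step_arm", "payload": {
  "deltas": [
    {"dp": [0, 0, -0.3], "twist": 0},
    {"dp": [0, 0, -0.7], "twist": 0},
    {"dp": [0, 0, -1], "twist": 0},
    {"dp": [0, 0, -1], "twist": 0},
    {"dp": [0, -0.5, -0.6], "twist": 0},
    {"dp": [0, -1, 0], "twist": 0},
    {"dp": [0, -1, 0], "twist": 0},
    {"dp": [0, -0.5, 0], "twist": 0},
    {"dp": [0, 0, 0], "twist": 0}
  ]
}}

```text
time_s: 22.1
ee_pos: [0.4007, -0.2588, 0.1728]
eef_rot: [3.141, 0.001, 1.685]
force: [0.4, -0.7, 0.4]
grip_width: 0.0373
grip_force: 0.0
```

Run:
```python
from fit import *
th=np.radians(6.6); ex=np.array([np.cos(th),np.sin(th)]); ey=np.array([-ex[1],ex[0]])
ims=[]
for n in('side','top'):
    im,d=ctrl.camera(n); W=cloud(n,d); X,Y,Z=np.moveaxis(W,-1,0); g=im.astype(int)
    reg=(X>.4)&(X<.75)&(Y>-.4)&(Y<-.05); u=W[...,:2]@ex; v=W[...,:2]@ey
    b=reg&(Z>.034)&(Z<.06)&(X<.6); print(n,'grip',b.sum(),rect(W[b][:,:2]),np.median(Z[b]))
    m=reg&(Z>.006)&(Z<.05)&(g[...,0]-g[...,2]<25); print('panel+bar',rect(W[m][:,:2]))
    for l,h in(('straightedge',.022),('panel',.018)):
        for o in ctrl.cut_out(n,l)[:1]:
            vv,uu=np.nonzero(o['pixels']); r=rect(ray(n,np.c_[uu,vv],h)[:,:2]); print(l,o['conf'],r,'u',r[0]@ex,'v',r[0]@ey)
    c=proj(n,[.57,-.235,.02])[0].astype(int); ims.append(cv2.resize(im[c[1]-48:c[1]+48,c[0]-50:c[0]+50],(400,384),interpolation=2))
cv2.imwrite('pics/f.png',np.hstack(ims)[...,::-1])
```

```text
side grip 76 (array([ 0.52045453, -0.24130292]), array([13.97021294, 88.60163116]), 6.387606143951416) 0.043625931391804096
panel+bar (array([ 0.59668176, -0.23343631]), array([202.96759033, 226.18963623]), 6.303090572357178)
straightedge 0.61 (array([ 0.5182981 , -0.23746938]), array([ 47.59178162, 182.65959167]), 6.099474906921387) u 0.4875691593720582 v -0.29546731662145054
panel 0.66 (array([ 0.61938879, -0.2294369 ]), array([147.42889404, 225.79421997]), 6.277015686035156) u 0.5889131351554098 v -0.2991071557817744
top grip 86 (array([ 0.51954724, -0.24596298]), array([14.43626404, 87.02489471]), 6.8922038078308105) 0.04524647880040167
panel+bar (array([ 0.58827753, -0.23969905]), array([215.59068298, 222.1421051 ]), 5.748558044433594)
straightedge 0.93 (array([ 0.51832294, -0.24531738]), array([ 50.9574852 , 176.73231506]), 6.330193042755127) u 0.48669180846661464 v -0.3032661684295248
panel 0.97 (array([ 0.61893359, -0.23390106]), array([150.93658447, 222.39050293]), 6.568507194519043) u 0.5879478541815475 v -0.3034894084573854
```

View pics/f.png

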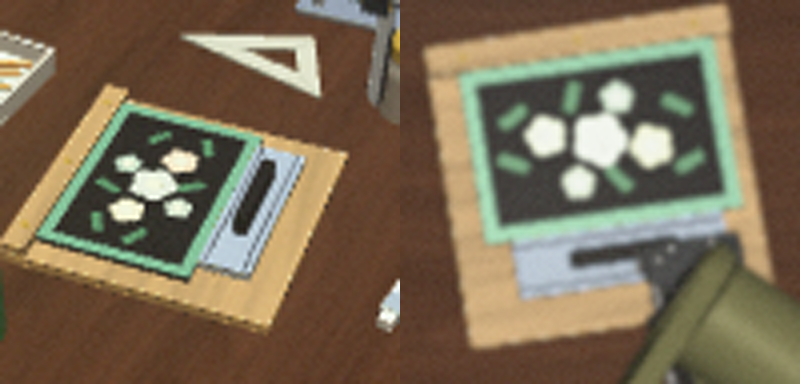

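The pictures show the straightedge flat, grip up and flush along the panel's near edge, centred within about 4 mm. The panel is against its stop, and the arm is clear.

```bash
python3 -c "
from station import ctrl
print(ctrl.hand_in())"
```

```text
the job is handed in; nothing more can be done
None
```

I handed the job in at about 22 s: the straightedge lies flat, grip up, against the panel's near edge and about midway along it, with the panel at its stop; no verdict came back.

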